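# Close a watch into the vacuum leak tester

### The job

The watch lies ready in the leak tester: swing the hinged flap shut over it until its tab clicks behind the sprung lip, then set the clear bell over it with its two lugs in the mouths of the bayonet ring, press it down against the sprung seat and turn it a quarter turn clockwise, as far as it goes. Finish while still gripping the bell's handle and holding it turned home, as one does until the pump has drawn it down: if let go, it springs back. Leave the other things on the bench where they are.

Things in the scene. Friction and masses are not known exactly. Their poses are not given: they have to be found in the camera images.
- chamber (a point): Centre of the fixed leak tester's round chamber, on its vertical axis, at the top of the free sprung seat, 68 mm above the tester's underside. The tester is a light-grey case (208 x 156 mm, 50 mm high). x: away from its sloped control panel (the mouths of the bayonet ring lie at +y and -y), z up. The seat is a flat ring 63 mm in radius: black seal, aluminium edge.
- mouth (a point): Middle of the ring's +y mouth, 59 mm from the axis, at the claws' top (7 mm above chamber); the other mouth is opposite. Two fixed steel claws hooked inward, inner radius 57.5, outer 70 mm, hook underside 2 mm above chamber, cover -69 to 69 and 111 to 249 degrees (counter-clockwise from the tester's x, seen from above); the rest is open.
- seat_press (a joint): How far the sprung seat is pressed down, m: 0 free, 0.010 at its bottom stop. The spring pushes up with 3.4 N at 0 and 11.4 N at 0.010. The bell's lugs pass under the claws only when it is past 0.005; under the claws the spring holds them up against the hooks.
- seat_turn (a joint): How far the seat is turned clockwise seen from above, rad: 0 at rest, 1.45 at its stop, where the bell's x lies along the tester's x. A spring turns it back (0.07 N m at 0, 0.16 at the stop). Two studs on the seat, 4 mm high, 6 mm wide, 59 mm from the axis, stand at rest at 73 and 253 degrees; lugs put in at 90 and 270 degrees meet them after 0.12 rad and push them round.
- flap (a joint): Angle of the hinged flap, rad: 0 shut and latched, growing as it opens, 1.57 upright, 1.95 its limit. It stays where it is left (stiff hinge). Let down without pressing, it rests on the lip at about 0.1; a push of about 4 N down on its end bar clicks the tab behind the lip. Standing open it is in the bell's way.
- flap_hinge (a point): Middle of the flap's hinge axis (along y), fixed on the tester 30 mm to -x of the chamber axis, 23 mm above chamber. The flap is a steel window frame 36 mm wide, 3 mm thick, end bar 48 to 59 mm and tab to 65 mm from the hinge. Shut, it reaches level towards +x over the watch. The lip is a post 63 to 69 mm from the hinge, its top 6 mm above the hinge.
- flap_bar (a point): Middle of the flap's end bar, on its upper (outer) face, 53.5 mm from the hinge axis; moves with the flap.
- watch_center (a point): Centre of the watch (gold-coloured round head without strap, 40 mm in diameter, 10 mm high), lying in its nest of four pins on the chamber axis under the flap.
- bell_grip (a point): Middle of the bell's handle: a black bar 60 mm long (bell's x), 16 mm thick (y), 30 mm high, 87 mm above the bell's underside, 25 mm above its flat top, on a foot 12 mm thick. The bell (0.25 kg) is clear, 100 mm in diameter, 58 mm deep and 92 mm wide inside, and stands on the mat to one side of the tester. Half a turn makes no difference to it.
- bell: The same bell; origin at the centre of its underside, x along handle and lugs, z up. Its aluminium rim is 110 mm in diameter and 9 mm high; the two lugs on the rim, at +x and -x, reach 63 mm from the axis, are 14 mm wide and lie 1 to 7 mm above the underside.
- dust_cover: Bystander: a smaller clear cover, 92 mm in diameter, 64 mm high with a small round black knob and no lugs, on the other side of the tester. Origin under its centre.
- holder_a: Bystander: small pale yellow movement holder, 52 mm in diameter, 36 mm high. Origin under its centre.
- holder_b: Bystander: large pale yellow movement holder, 74 mm in diameter, 42 mm high. Origin under its centre.
- parts_box: Bystander: clear open parts box 80 x 80 x 22 mm. Origin under its centre.
- case_back: Bystander: steel watch case back, 44 mm in diameter, 7 mm high. Origin under its centre.
- blower: Bystander: black rubber dust blower, 62 mm in diameter, 82 mm high. Origin under its centre.
- tweezers: Bystander: steel tweezers lying flat, 126 mm long, 5 mm high. Origin under the middle.
- screwdriver: Bystander: screwdriver lying flat, 120 mm long. Origin under the middle.
There are look-alikes about, which are no part of the job. What is shaped like the bell but pink is not meant.

How it is judged:
On the way, in this order (a step that is already met when the one before it is completed fails the run):
1. the flap is shut and latched over the watch (value of joint flap below 0.05 rad and z of watch_center in the frame of chamber below 0.019 m), for 0.2 s.
2. the bell stands over the watch with its lugs in the mouths of the bayonet ring, the flap still shut (value of joint flap below 0.05 rad and horizontal distance between bell and chamber below 0.006 m and z of bell in the frame of chamber below 0.003 m and angle between bell's own z axis and vertical below 0.06 rad and angle between the x axis of bell and the x axis of chamber, either way round above 1 rad), for 0.1 s.
3. the bell is pressed under the claws and turned home against the spring (value of joint seat_press above 0.0035 m and value of joint seat_turn above 1.3 rad and angle between the x axis of bell and the x axis of chamber, either way round below 0.2 rad), for 0.1 s.
At the end, for the whole second after the job is handed in: The flap is latched (below 0.05 rad) over the watch in its nest (6 mm), the bell is centred on the chamber (6 mm), upright (0.06 rad), its lugs under the claws, turned home to within 0.15 rad of the seat's stop, and the fingers still grip it (over 2 N) (all of step 3 and value of joint flap below 0.05 rad and horizontal distance between each of watch_center, bell and chamber below 0.006 m and z of bell in the frame of chamber below -0.003 m and angle between bell's own z axis and vertical below 0.06 rad and contact force between the fingers and bell above 2 N); the arm keeps its last pose, push and grip.
It fails at once if another thing on the bench is moved by more than 25 mm (distance of any of dust_cover, holder_a, holder_b, parts_box, case_back, blower, tweezers, screwdriver from where it was at the start of the episode above 0.025 m).
It also fails if it takes over 64 s, if anything falls off the work surface, if the arm or the gripper's body presses on something with over 40 N, if the wrist force passes 120 N, or if a joint passes its speed limit or range.

### The arm

A 6-joint arm with a two-finger parallel gripper is mounted at the origin on the work surface. World frame = base frame: x ahead of the robot, y to its left, z up, the work surface at z = 0. Lengths are in m, angles in rad, forces in N, time in s.
With the tool pointing down it reaches from about 0.35 to 0.875 m from the base axis. Payload 4.2 kg.
Tool frame: the origin (TCP) lies midway between the tips of the shut fingers; the grasp point (between the pads) lies behind it (env.tcp_to_grasp is the z of the grasp point in the tool frame, in m); z points along the fingers, y is the line along which they close (so a half turn about z gives the same grasp; the last joint's range is limited). The gripper opens to 87 mm and grips with 3 to 60 N. Pads are 19 mm wide; open, the fingers measure 117 mm over their backs; the gripper's body (75 mm by 190 mm) begins 51 mm behind the grasp point.
Start: joints at [-0.995, 0.385, 0.008, 0, -1.194, -0.259], TCP at [0.195, -0.594, 0.188] pointing down, gripper open.
Joint ranges: [-3.14, 3.14], [-1.21, 2.06], [-1.07, 1.41], [-3.16, 2.05], [-2.99, -0.16], [-3.1, 3.1]. Speed limits (rad/s): [2.79, 2.79, 3.14, 3.14, 3.14, 3.14].

### API

Orientations are given as a 3x3 rotation matrix whose columns are the frame's x, y, z axes.
In Python, from cell import readout, vision, job, env gives the robot as it stands.
- The arm moves only by the tool drive_tool, never from a script. Its argument "series" is one flat list of numbers, 5 for each row, row after row: the closure, from 0 (fully open) to 1 (shut), then the shift along the tool's x, y, z normalised to -1 to 1, where 1 is 0.15 m, then the turn about the tool's z normalised to -1 to 1, where 1 is 180 degrees. A call has 1 to 10 rows; each row shifts and turns the commanded pose from where the row before left it, along the tool's axes as they then stand; what a row does not reach is not made up. A row lasts 1/8 s, in which the tool goes at most 62.5 mm and 10.7 degrees, less where a joint would pass 70% of its speed; a pose out of reach is approached as far as the arm can. A call with a number of a shift or a turn outside -1 to 1 is refused whole. A call with a gripper value outside its range is refused whole. The fingers move at their own pace and stop on an object; "newtons" is the grip in N (left out, the last holds). Time passes only in rows, so rows that do not move let the fingers close. It gives the time, the measured TCP pose, the force, the opening and the grip force at its end, in the units of the state.
- readout.get_obs(): the state, without advancing time (a new reading comes with each control period).
- vision.read_camera(name): name is "scene" or "top"; returns a dict with "image" (480x640x3 uint8, red, green, blue), "depth" (480x640 float32, m along the optical axis (not along the pixel's ray), 0 where there is no reading), "mtx" (3x3 intrinsics, pixels), "xyz" and "attitude" of the camera in the world. Camera axes: x right, y up, looking along -z (the intrinsics and any distortion apply to the point x, -y, -z); pixel columns grow to the right and rows downward; lengths in m; the calibration is good to about 2 mm. A picture is of the moment at which its call begins.
- job.close_job(): hands the job in; it is judged then, once.
The state is a dict: "time_s": time; "joint_pos": joint angles; "qd": joint speeds; "tau": joint torques, N m; "tcp_pos": TCP position; "eef_rot": TCP orientation; "force": force on the tool from outside, world axes, zero at the start; "torque": the same for the moment, N m; "opening": opening from 0.0 (shut) to 1.0 (fully open); "grip_force": force on a finger pad.
Only numpy, scipy, OpenCV 4.12 (cv2) and the standard library are available. Lean on these libraries where they do the work, as an engineer would, in place of code of your own. Each camera call takes 0.05 s, during which the arm holds its last target. There are 200 camera calls.

## Working session

There is one attempt and no reset: what is moved stays moved. The work goes in short steps, Python scripts to look and compute and a tool call to move; the robot and the scene stay as the last step left them, time stands still between calls to the robot, and variables do not carry over. Pictures are saved under pics/ and viewed, at most 10 in all, crops included, and the job is handed in when it is done.

Besides the shell and the picture viewer there is one more tool, called by a JSON object that holds its "method" and its "body". drive_tool: Moves the arm, as the interface text tells. Its arguments: {"type":"object","properties":{"series":{"type":"array"},"newtons":{"type":"number"}},"required":["series"]}

```bash
mkdir -p pics; ls
python3 - <<'E'
from cell import readout, vision, job, env
import cv2, numpy as np
o=readout.get_obs()
print({k:np.round(v,3).tolist() for k,v in o.items()}, env.tcp_to_grasp)
for n in("scene","top"):
    c=vision.read_camera(n); cv2.imwrite(f"pics/{n}0.png",c["image"][...,::-1]); np.savez(f"{n}0.npz",**c)
    print(n,c["mtx"].round(1).tolist(),c["xyz"],np.round(c["attitude"],3).tolist(),[k for k in c])
E
```

```text
pics
{'time_s': 0.0, 'joint_pos': [-0.995, 0.386, 0.007, -0.001, -1.194, -0.259], 'qd': [0.001, 0.0, 0.001, 0.0, 0.002, -0.0], 'tau': [0.0, -39.066, 18.741, 4.22, 0.011, -0.0], 'tcp_pos': [0.194, -0.593, 0.187], 'eef_rot': [[-0.95, -0.311, -0.001], [-0.311, 0.95, 0.002], [0.0, 0.002, -1.0]], 'force': [0.476, -0.296, 0.465], 'torque': [0.052, -0.039, 0.003], 'grip_force': 0.0, 'opening': 0.998} -0.0187
scene [[502.4, 0.0, 319.3], [0.0, 502.4, 241.6], [0.0, 0.0, 1.0]] [0.99566015 0.62070485 0.8111775 ] [[-0.756, -0.418, 0.505], [0.655, -0.498, 0.568], [0.014, 0.76, 0.65]] ['image', 'depth', 'mtx', 'xyz', 'attitude']
top [[597.4, 0.0, 321.0], [0.0, 597.4, 235.1], [0.0, 0.0, 1.0]] [ 0.3821507  -0.01683583  1.30282426] [[-0.02, 0.997, -0.078], [-1.0, -0.02, 0.005], [0.003, 0.078, 0.997]] ['image', 'depth', 'mtx', 'xyz', 'attitude']
```

View pics/scene0.png

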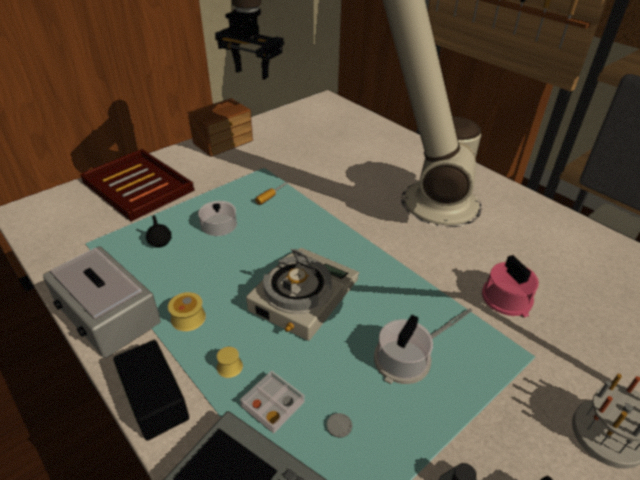

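View pics/top0.png

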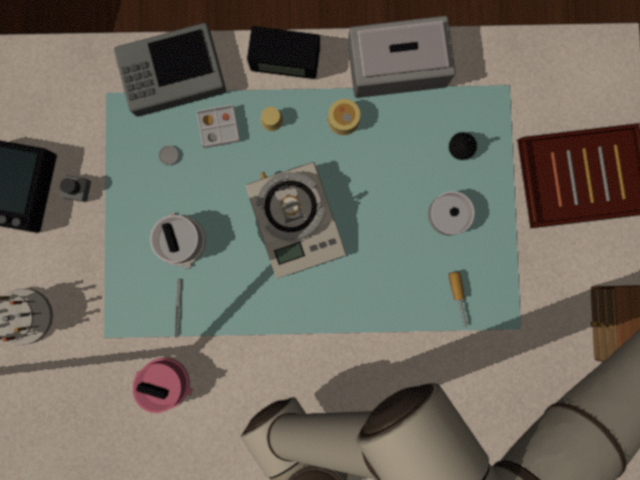

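The scene and top views show the tester at about top (293,220), with its panel facing the robot. The bell is at (177,240), the pink look-alike at (160,385) and the dust cover at (452,213). Next I'll take enlarged crops.

```bash
cat > h.py <<'E'
import numpy as np, cv2
def ray(c,uv,z):
    K=c["mtx"]; d=np.array([(uv[0]-K[0,2])/K[0,0],-(uv[1]-K[1,2])/K[1,1],-1.]); d=c["attitude"]@d
    return c["xyz"]+d*(z-c["xyz"][2])/d[2]
def cloud(c):
    K=c["mtx"]; v,u=np.mgrid[:480,:640]; D=c["depth"]
    p=np.stack([(u-K[0,2])/K[0,0]*D,-(v-K[1,2])/K[1,1]*D,-D],-1)
    return p@c["attitude"].T+c["xyz"]
def proj(c,p):
    q=(np.asarray(p)-c["xyz"])@c["attitude"]; K=c["mtx"]
    return np.stack([K[0,2]+K[0,0]*q[...,0]/-q[...,2],K[1,2]+K[1,1]*q[...,1]/q[...,2]],-1)
E
python3 - <<'E'
import numpy as np,cv2
from h import *
t=dict(np.load("top0.npz")); s=dict(np.load("scene0.npz"))
a=cv2.resize(t["image"][150:290,140:355],None,fx=3.7,fy=3.7,interpolation=2)[:600,:800]
b=cv2.resize(s["image"][235:395,240:450],None,fx=3.75,fy=3.75,interpolation=2)[:600,:800]
cv2.imwrite("pics/topc.png",a[...,::-1]);cv2.imwrite("pics/scenec.png",b[...,::-1])
P=cloud(t)
for uv in[(293,205),(290,205),(270,205),(300,255),(168,237),(177,240),(180,255),(293,180),(320,205)]: print(uv,P[uv[1],uv[0]].round(4))
P=cloud(s)
for uv in[(295,275),(297,290),(408,330),(405,350)]: print(uv,P[uv[1],uv[0]].round(4))
E
```

```text
(293, 205) [0.533  0.0313 0.1427]
(290, 205) [0.5327 0.0371 0.1454]
(270, 205) [0.5454 0.0834 0.054 ]
(300, 255) [ 0.3822 -0.0168  1.3028]
(168, 237) [0.478  0.2847 0.1064]
(177, 240) [0.4745 0.2756 0.0685]
(180, 255) [0.4436 0.2708 0.063 ]
(293, 180) [0.5941 0.0333 0.0748]
(320, 205) [ 0.5424 -0.0218  0.0615]
(295, 275) [0.5448 0.04   0.093 ]
(297, 290) [0.5608 0.066  0.0805]
(408, 330) [0.4883 0.2925 0.1088]
(405, 350) [0.4967 0.3    0.0657]
```

View pics/topc.png

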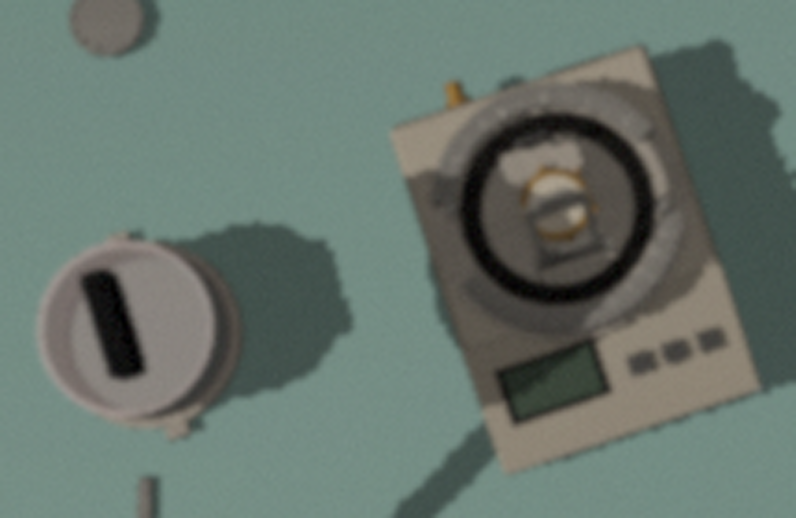

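View pics/scenec.png

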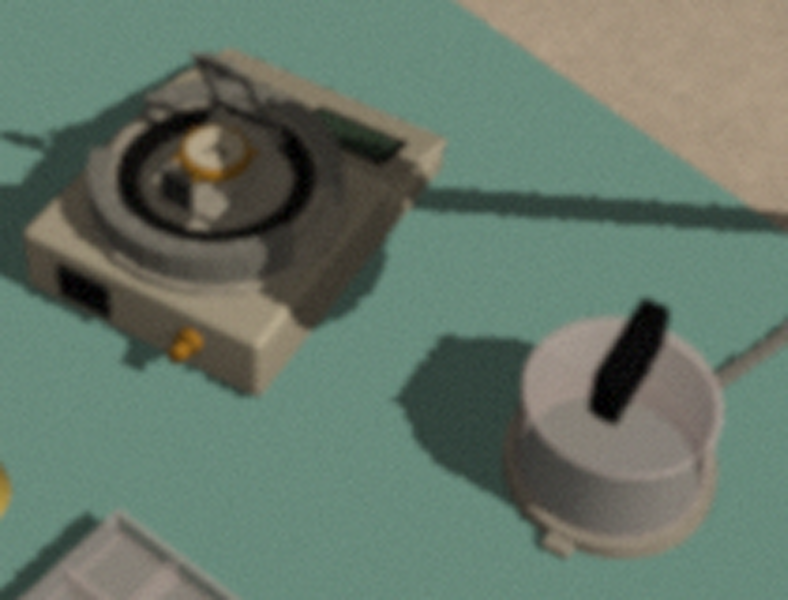

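The crops show the black seal centred at top pixel (291,206), with the flap nearly upright above the watch. The bell's handle is at (170,238), and its lugs are at about (173,214) and (188,266).

Run:
```python
import numpy as np,cv2
from h import *
t=dict(np.load("top0.npz")); s=dict(np.load("scene0.npz"))
im=t["image"].astype(int); hsv=cv2.cvtColor(t["image"],cv2.COLOR_RGB2HSV)
V=im.max(-1)
m=np.zeros((480,640),np.uint8); m[176:236,262:322]=(V[176:236,262:322]<48)
n,l,st,ce=cv2.connectedComponentsWithStats(m); k=1+st[1:,4].argmax()
c,_=cv2.findContours((l==k).astype(np.uint8),0,2); c=max(c,key=len); e=cv2.fitEllipse(c); print("seal",e,ray(t,e[0],.068))
e2=ray(t,(e[0][0]+e[1][0]/2,e[0][1]),.068); 
# case: not-teal, flood
P=cloud(t); z=P[...,2]
mk=((z>.035)&(z<.056)&(t["depth"]>0)).astype(np.uint8); M=np.zeros_like(mk); M[155:285,235:355]=mk[155:285,235:355]
ys,xs=np.nonzero(M); q=P[ys,xs]; 
mk2=np.zeros_like(mk); mk2[155:285,235:355]=((z>.035)&(t["depth"]>0))[155:285,235:355]
c,_=cv2.findContours(mk2,0,2); c=max(c,key=cv2.contourArea)[:,0]
w=np.array([ray(t,u,.05)[:2] for u in c]); r=cv2.minAreaRect((w*1000).astype(np.float32)); print("case",r)
# teal mask version
teal=((hsv[...,0]>75)&(hsv[...,0]<100)&(hsv[...,1]>50))
# handle
for nm,C,box in(("top",t,(215,265,145,205)),("scene",s,(310,385,375,435))):
    Q=cloud(C); d=C["depth"]; im=C["image"].max(-1)
    hm=np.zeros((480,640),bool); a,b,e_,f=box; hm[a:b,e_:f]=((im<60)&(Q[...,2]>.085)&(d>0))[a:b,e_:f]
    p=Q[hm]; print(nm,len(p),"z",np.percentile(p[:,2],[5,50,95]))
    if nm=="top":
        hm[:]=0; hm[a:b,e_:f]=(im[a:b,e_:f]<48); hm&=im<48
        c,_=cv2.findContours(hm.astype(np.uint8),0,2); c=max(c,key=cv2.contourArea)[:,0]
        w=np.array([ray(C,u,.102)[:2] for u in c]); print(cv2.minAreaRect((w*1000).astype(np.float32)), c.mean(0))
    top=p[p[:,2]>.085]; print(top.mean(0), cv2.minAreaRect((top[:,:2]*1000).astype(np.float32)))
# flap points above .1
for nm,C in(("top",t),("scene",s)):
    Q=cloud(C); f=(Q[...,2]>.098)&(C["depth"]>0)&(np.hypot(Q[...,0]-.535,Q[...,1]-.035)<.07)&(Q[...,2]<.2)
    p=Q[f]; print(nm,len(p)); 
    for zz in np.arange(.1,.155,.01):
        g=p[(p[:,2]>zz)&(p[:,2]<zz+.01)]
        if len(g): print(round(zz,3),len(g),g.mean(0).round(4),g[:,:2].std(0).round(4))
for uv in [(123.5+50,214),(188,266)]: print(ray(t,uv,.007))
```

```text
seal ((289.9017333984375, 206.15077209472656), (50.82306671142578, 51.01934814453125), 84.92996215820312) [0.54037965 0.0409137  0.068     ]
case ((520.3944702148438, 34.939170837402344), (219.83724975585938, 155.69252014160156), 17.319904327392578)
top 242 z [0.08955279 0.10406788 0.10792134]
((478.14404296875, 281.3609924316406), (58.5520133972168, 17.088226318359375), 18.184326171875) [170.26829268 237.51219512]
[0.47791785 0.28210976 0.10251937] ((477.6427001953125, 283.2720031738281), (59.6052360534668, 14.694421768188477), 17.86669158935547)
scene 305 z [0.08759729 0.10551594 0.10852745]
[0.48467108 0.28896483 0.10260109] ((479.0231018066406, 286.0910339355469), (61.088565826416016, 15.519227981567383), 17.027589797973633)
top 211
0.1 58 [0.5296 0.0403 0.1028] [0.0275 0.0123]
0.11 15 [0.5194 0.0311 0.1154] [0.004 0.015]
0.12 15 [0.5228 0.037  0.1254] [0.0046 0.0152]
0.13 24 [0.5278 0.0384 0.1368] [0.0036 0.0124]
0.14 57 [0.5326 0.0367 0.1451] [0.0036 0.0102]
0.15 25 [0.5345 0.0407 0.153 ] [0.0029 0.0064]
scene 179
0.1 60 [0.5375 0.0413 0.1031] [0.0298 0.0121]
0.11 13 [0.5198 0.0339 0.1148] [0.0042 0.0151]
0.12 13 [0.5245 0.0335 0.1246] [0.0045 0.0147]
0.13 17 [0.5277 0.0399 0.1348] [0.0047 0.0135]
0.14 37 [0.5326 0.04   0.1454] [0.0038 0.0116]
0.15 23 [0.536  0.0407 0.1538] [0.0026 0.0068]
[0.53605889 0.29771396 0.007     ]
[0.42215173 0.26648079 0.007     ]
```

Run:
```python
import numpy as np,cv2
from h import *
t=dict(np.load("top0.npz")); s=dict(np.load("scene0.npz"))
for nm,C in(("top",t),("scene",s)):
    Q=cloud(C); ok=C["depth"]>0
    g=ok&(np.hypot(Q[...,0]-.45,Q[...,1]-.18)<.015); print(nm,"mat z",np.median(Q[g][:,2]))
    g=ok&(Q[...,2]>.092)&(Q[...,2]<.13)&(np.hypot(Q[...,0]-.48,Q[...,1]-.284)<.045); p=Q[g];h=p[p[:,2]>np.percentile(p[:,2],60)]; print("handle top z",np.median(h[:,2]))
cor=[ray(t,(u/3.7+140,v/3.7+150),.05)[:2] for u,v in[(390,128),(645,45),(765,388),(508,475)]]
cor=np.array(cor);print(cor,cor.mean(0))
for a,b in((2,1),(3,0)): d=cor[b]-cor[a]; print(np.linalg.norm(d),np.degrees(np.arctan2(d[1],d[0])))
for a,b in((1,0),(2,3)): d=cor[b]-cor[a]; print(np.linalg.norm(d),np.degrees(np.arctan2(d[1],d[0]))-90)
# seal & case in scene
V=s["image"].max(-1); m=np.zeros((480,640),np.uint8); m[255:310,262:335]=V[255:310,262:335]<50
n,l,st,ce=cv2.connectedComponentsWithStats(m);k=1+st[1:,4].argmax()
c,_=cv2.findContours((l==k).astype(np.uint8),0,2); c=max(c,key=len)[:,0]
for z in(.068,.071):
    w=np.array([ray(s,u,z)[:2] for u in c]);
    print("scene seal",cv2.fitEllipse((w*1000).astype(np.float32)))
Q=cloud(t); 
g=(t["depth"]>0)&(np.hypot(Q[...,0]-.54,Q[...,1]-.041)<.05)&(np.hypot(Q[...,0]-.54,Q[...,1]-.041)>.042)&(t["image"].max(-1)<50);print("seal z",np.median(Q[g][:,2]))
```

```text
top mat z 0.002535795283939546
handle top z 0.10604649050875348
scene mat z 0.004661382569803751
handle top z 0.10715453010908071
[[ 0.59050867  0.13515033]
 [ 0.63569136 -0.01163134]
 [ 0.43739024 -0.07581141]
 [ 0.39116234  0.0705943 ]] [0.51368815 0.02957547]
0.20842843879688533 17.934152516383516
0.20953863702917563 17.94395272380543
0.15357842326200702 17.109538994978536
0.15353061808764434 17.52361867625217
scene seal ((534.4589233398438, 36.07219696044922), (99.55319213867188, 101.80628967285156), 47.14858627319336)
scene seal ((536.3206787109375, 38.432193756103516), (99.15133666992188, 101.39532470703125), 47.14856719970703)
seal z 0.07101750158992726
```

{"method": "drive_tool", "body": {"series": [1, -0.234, 0.236, 0, 0, 1, -0.234, 0.236, 0, 0, 1, -0.234, 0.236, 0, 0, 1, -0.234, 0.236, 0, 0, 1, -0.234, 0.236, 0, 0, 1, -0.234, 0.236, 0, 0, 1, -0.234, 0.236, 0, 0], "newtons": 20}}

```text
time_s: 0.98
tcp_pos: [0.3512, -0.2802, 0.1875]
eef_rot: [[-0.95, -0.311, -0.0], [-0.311, 0.95, 0.0], [0.0, 0.0, -1.0]]
force: [1.4, -0.8, -0.1]
opening: 0.287
grip_force: 0.0
```

{"method": "drive_tool", "body": {"series": [1, -0.234, 0.236, 0, 0, 1, -0.234, 0.236, 0, 0, 1, -0.234, 0.236, 0, 0, 1, -0.234, 0.236, 0, 0, 1, -0.234, 0.236, 0, 0, 1, -0.234, 0.236, 0, 0, 1, -0.234, 0.236, 0, 0, 1, 0, 0, 0, 0, 1, 0, 0, 0, 0]}}

```text
time_s: 2.1
tcp_pos: [0.5066, 0.0301, 0.1872]
eef_rot: [[-0.95, -0.312, -0.002], [-0.312, 0.95, -0.0], [0.002, 0.0, -1.0]]
force: [-0.0, 0.3, -0.1]
opening: 0.001
grip_force: 0.0
```

{"method": "drive_tool", "body": {"series": [1, 0, 0, 0.15, 0, 1, 0, 0, 0.15, 0, 1, 0, 0, 0, 0]}}

```text
time_s: 2.48
tcp_pos: [0.5054, 0.0286, 0.1414]
eef_rot: [[-0.951, -0.31, -0.004], [-0.31, 0.951, -0.001], [0.004, 0.0, -1.0]]
force: [0.1, 0.4, 0.6]
opening: 0.002
grip_force: 0.0
```

Run:
```python
from cell import vision
import cv2
c=vision.read_camera("scene"); cv2.imwrite("pics/s1.png",cv2.resize(c["image"][170:330,220:380],None,fx=3.7,fy=3.7,interpolation=2)[...,::-1])
```

```text
(no output)
```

View pics/s1.png

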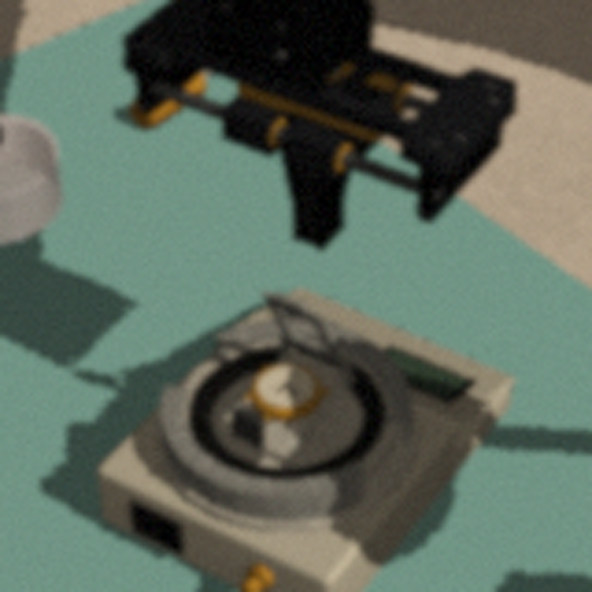

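The closed finger tip shows at crop (318,240), further from the flap at (270,300)–(335,345) than I expected. I'll check this by projecting the TCP and comparing it with the depth.

Run:
```python
from cell import vision,readout
from h import *
s=vision.read_camera("scene"); o=readout.get_obs(); print(o["tcp_pos"],o["time_s"])
print(proj(s,[.5054,.0286,.1414]),proj(s,[.535,.040,.155]), proj(s,[.539,.040,.071]))
Q=cloud(s)
print("tip",Q[228:238,300:312,:][::3,::3].round(3).tolist())
for u,v in[(294,251),(303,257),(310,263),(297,276)]: print((u,v),Q[v,u].round(3))
```

```text
[0.50746849 0.02938917 0.14353023] 2.575
[306.19234322 246.1306693 ] [298.31813775 250.18802061] [297.3649033  281.35032868]
tip [[[0.52, 0.027, 0.195], [0.515, 0.031, 0.195], [0.514, 0.039, 0.2], [0.506, 0.038, 0.195]], [[0.521, 0.029, 0.189], [0.517, 0.033, 0.19], [0.515, 0.039, 0.193], [0.504, 0.036, 0.185]], [[0.518, 0.025, 0.178], [0.515, 0.031, 0.18], [0.515, 0.04, 0.186], [0.505, 0.036, 0.178]], [[0.396, -0.128, 0.006], [0.388, -0.126, 0.002], [0.515, 0.04, 0.178], [0.378, -0.114, 0.005]]]
(294, 251) [0.539 0.032 0.15 ]
(303, 257) [ 0.488 -0.003  0.08 ]
(310, 263) [0.516 0.053 0.119]
(297, 276) [0.545 0.047 0.095]
```

{"method": "drive_tool", "body": {"series": [1, 0, 0, 0, 0, 1, 0, 0, 0, 0]}}

```text
time_s: 2.82
tcp_pos: [0.5077, 0.0302, 0.1436]
eef_rot: [[-0.95, -0.311, 0.002], [-0.311, 0.95, 0.001], [-0.002, 0.0, -1.0]]
force: [0.2, 0.3, -0.1]
opening: 0.006
grip_force: 0.0
```

Run:
```python
from cell import vision,readout
from h import *
for n in("scene","top"):
    s=vision.read_camera(n); o=readout.get_obs(); p=o["tcp_pos"]; print(n,p,o["time_s"]); print(proj(s,p))
    Q=cloud(s); g=(s["depth"]>0)&(np.hypot(Q[...,0]-p[0],Q[...,1]-p[1])<.03)&(s["image"].max(-1)<60)&(Q[...,2]>.12)
    print(np.percentile(Q[g][:,2],[0,2,10,50]),np.argwhere(g&(Q[...,2]<.18))[:,::-1].max(0) if (g&(Q[...,2]<.18)).any() else 0)
```

```text
scene [0.50760441 0.03018384 0.14342519] 2.875
[305.85248082 246.23015656]
[0.13901924 0.18520487 0.20924059 0.30343603] [303 254]
top [0.50750464 0.03022451 0.14323528] 2.925
[293.77233675 217.90290564]
[0.26344606 0.53886497 0.54044264 0.54331416] 0
```

Run:
```python
from cell import vision
from h import *
import cv2
s=vision.read_camera("scene"); Q=cloud(s); V=s["image"].max(-1)
for v in range(222,258,3): print(v,[(int(V[v,u]),round(float(Q[v,u,2]),3)) for u in range(292,322,4)])
```

```text
222 [(148, 0.003), (145, 0.005), (2, 0.211), (11, 0.214), (3, 0.218), (68, 0.207), (150, 0.002), (146, 0.003)]
225 [(146, 0.007), (147, 0.005), (17, 0.204), (11, 0.207), (6, 0.21), (89, 0.196), (151, 0.003), (149, 0.004)]
228 [(148, 0.004), (149, 0.005), (17, 0.194), (9, 0.198), (5, 0.198), (86, 0.189), (150, 0.005), (146, 0.003)]
231 [(149, 0.003), (151, 0.004), (19, 0.189), (8, 0.19), (0, 0.191), (99, 0.182), (152, 0.001), (149, 0.005)]
234 [(149, 0.005), (151, 0.003), (61, 0.181), (10, 0.183), (37, 0.185), (146, 0.005), (150, 0.003), (148, 0.007)]
237 [(146, 0.004), (146, 0.003), (148, 0.007), (118, 0.005), (134, 0.004), (149, 0.005), (148, 0.006), (150, 0.005)]
240 [(147, 0.006), (152, 0.008), (150, 0.006), (149, 0.002), (151, 0.004), (147, 0.007), (147, 0.811), (149, 0.005)]
243 [(151, 0.004), (148, 0.002), (148, 0.002), (151, 0.004), (149, 0.005), (148, 0.004), (147, 0.005), (147, 0.004)]
246 [(148, 0.004), (148, 0.005), (142, 0.006), (151, 0.004), (149, 0.005), (146, 0.002), (146, 0.006), (147, 0.007)]
249 [(116, 0.147), (118, 0.153), (144, 0.036), (137, 0.038), (144, 0.008), (150, 0.003), (146, 0.005), (149, 0.005)]
252 [(75, 0.005), (56, 0.145), (98, 0.153), (143, 0.041), (143, 0.035), (139, 0.034), (144, 0.004), (147, 0.004)]
255 [(133, 0.051), (80, 0.125), (63, 0.137), (88, 0.148), (136, 0.038), (145, 0.037), (143, 0.036), (139, 0.006)]
```

Run:
```python
from h import *
s=dict(np.load("scene0.npz")); Q=cloud(s); V=s["image"].max(-1)
print(proj(s,[.194,-.593,.187]),proj(s,[.194-.311*.044,-.593+.95*.044,.187]),proj(s,[.194+.311*.044,-.593-.95*.044,.187]))
g=(V<60)&(Q[...,2]<.35)&(s["depth"]>0);g[95:]=0; g[:,:210]=0; g[:,300:]=0
p=np.argwhere(g); 
for v,u in p[::12]: print(u,v,Q[v,u].round(3))
```

```text
[253.03471713  85.80686808] [265.05823643  89.14983168] [241.27842731  82.53820374]
261 0 [-0.661 -1.749  0.044]
233 9 [-0.495 -1.771  0.023]
258 19 [-0.632 -1.747 -0.047]
223 29 [ 0.222 -0.683  0.334]
256 29 [ 0.174 -0.587  0.348]
229 30 [ 0.217 -0.66   0.336]
254 30 [ 0.184 -0.582  0.349]
225 31 [ 0.229 -0.662  0.335]
237 31 [ 0.219 -0.615  0.345]
218 32 [ 0.245 -0.675  0.332]
230 32 [ 0.23  -0.634  0.34 ]
242 32 [ 0.218 -0.591  0.348]
259 32 [ 0.164 -0.588  0.338]
227 33 [ 0.233 -0.646  0.334]
239 33 [ 0.223 -0.599  0.345]
252 33 [ 0.196 -0.576  0.345]
218 34 [ 0.256 -0.656  0.334]
230 34 [ 0.233 -0.63   0.336]
242 34 [ 0.219 -0.591  0.343]
254 34 [ 0.185 -0.582  0.338]
218 35 [ 0.257 -0.656  0.331]
230 35 [ 0.233 -0.631  0.333]
242 35 [ 0.219 -0.591  0.34 ]
254 35 [ 0.183 -0.586  0.334]
266 35 [-0.674 -1.739 -0.138]
224 36 [ 0.243 -0.646  0.328]
236 36 [ 0.228 -0.609  0.335]
248 36 [ 0.216 -0.566  0.344]
260 36 [ 0.173 -0.572  0.333]
273 36 [-0.735 -1.757 -0.161]
219 37 [ 0.258 -0.65   0.328]
231 37 [ 0.234 -0.625  0.329]
243 37 [ 0.219 -0.587  0.336]
255 37 [ 0.19  -0.571  0.334
[... 2751 characters left out ...]
32  0.261]
269 59 [ 0.196 -0.502  0.295]
261 60 [-0.634 -1.745 -0.27 ]
235 61 [ 0.22  -0.638  0.254]
266 61 [ 0.184 -0.533  0.277]
241 62 [ 0.2   -0.639  0.246]
235 63 [ 0.222 -0.637  0.249]
267 63 [ 0.179 -0.536  0.269]
261 64 [ 0.188 -0.553  0.264]
237 65 [ 0.219 -0.631  0.245]
268 65 [ 0.171 -0.542  0.26 ]
263 66 [ 0.189 -0.542  0.261]
240 67 [ 0.206 -0.637  0.233]
235 68 [ 0.221 -0.64   0.233]
265 68 [ 0.184 -0.54   0.255]
242 69 [-0.509 -1.756 -0.295]
237 70 [ 0.218 -0.636  0.228]
267 70 [ 0.176 -0.542  0.246]
263 71 [ 0.191 -0.541  0.247]
262 72 [ 0.19  -0.548  0.242]
266 73 [ 0.179 -0.543  0.238]
262 75 [ 0.192 -0.545  0.235]
266 76 [ 0.181 -0.542  0.23 ]
263 78 [ 0.19  -0.544  0.226]
```

{"method": "drive_tool", "body": {"series": [1, 0.03, 0, 0, 0, 1, 0, 0, 0.08, 0, 1, 0, 0, 0.08, 0, 1, 0, 0, 0.08, 0, 1, 0, 0, 0, 0]}}

```text
time_s: 3.6
tcp_pos: [0.502, 0.0284, 0.1052]
eef_rot: [[-0.95, -0.311, -0.003], [-0.311, 0.95, -0.001], [0.003, -0.0, -1.0]]
force: [0.1, 0.8, 1.0]
opening: 0.007
grip_force: 0.0
```

Run:
```python
from cell import vision
from h import *
import cv2
s=vision.read_camera("scene"); Q=cloud(s)
cv2.imwrite("pics/s2.png",cv2.resize(s["image"][190:320,230:370],None,fx=4.2,fy=4.2,interpolation=2)[...,::-1])
for v in range(232,262,3): print(v,[round(float(Q[v,u,2]),3) for u in range(288,322,4)])
```

```text
232 [0.006, 0.003, 0.002, 0.179, 0.183, 0.189, 0.217, 0.005, 0.005]
235 [0.007, 0.002, 0.004, 0.175, 0.173, 0.181, 0.175, 0.002, 0.004]
238 [0.008, 0.005, 0.002, 0.004, 0.17, 0.171, 0.167, 0.003, 0.007]
241 [0.006, 0.002, 0.004, 0.005, 0.16, 0.166, 0.156, 0.006, 0.005]
244 [0.003, 0.007, 0.009, 0.005, 0.153, 0.158, 0.147, 0.006, 0.005]
247 [0.004, 0.003, 0.007, 0.005, 0.144, 0.151, 0.003, 0.003, 0.004]
250 [0.004, 0.146, 0.155, 0.038, 0.034, 0.14, 0.005, 0.004, 0.006]
253 [0.006, 0.046, 0.141, 0.151, 0.04, 0.041, 0.034, 0.005, 0.005]
256 [0.053, 0.051, 0.124, 0.08, 0.143, 0.042, 0.04, 0.039, 0.034]
259 [0.08, 0.078, 0.107, 0.079, 0.08, 0.133, 0.08, 0.039, 0.04]
```

View pics/s2.png

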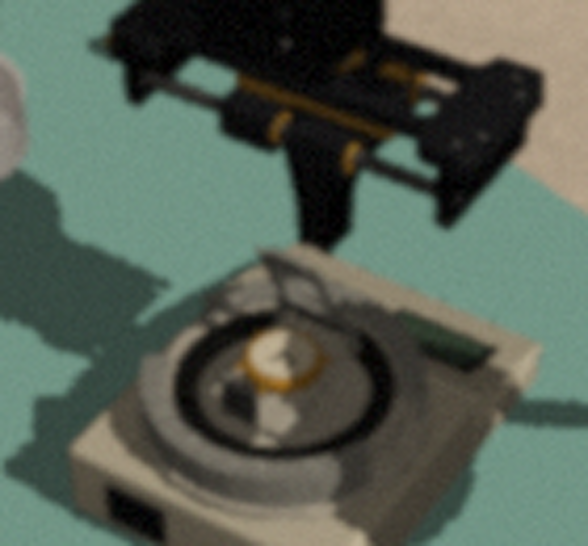

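The tip's true height is about 36 mm above the reported z; xy agrees. I'll account for that offset and push the flap along its arc.

{"method": "drive_tool", "body": {"series": [1, -0.067, 0, -0.006, 0, 1, -0.067, 0, -0.007, 0, 1, -0.067, 0, 0.04, 0, 1, -0.053, 0, 0.047, 0, 1, -0.04, 0, 0.047, 0, 1, 0, 0, 0, 0]}}

```text
time_s: 4.4
tcp_pos: [0.5445, 0.0424, 0.0874]
eef_rot: [[-0.95, -0.311, -0.002], [-0.311, 0.95, -0.001], [0.002, 0.0, -1.0]]
force: [-0.5, -0.3, 0.1]
opening: 0.001
grip_force: 0.0
```

Run:
```python
from cell import vision
from h import *
import cv2
s=vision.read_camera("scene"); Q=cloud(s)
cv2.imwrite("pics/s3.png",cv2.resize(s["image"][190:320,230:370],None,fx=4.2,fy=4.2,interpolation=2)[...,::-1])
```

```text
(no output)
```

View pics/s3.png

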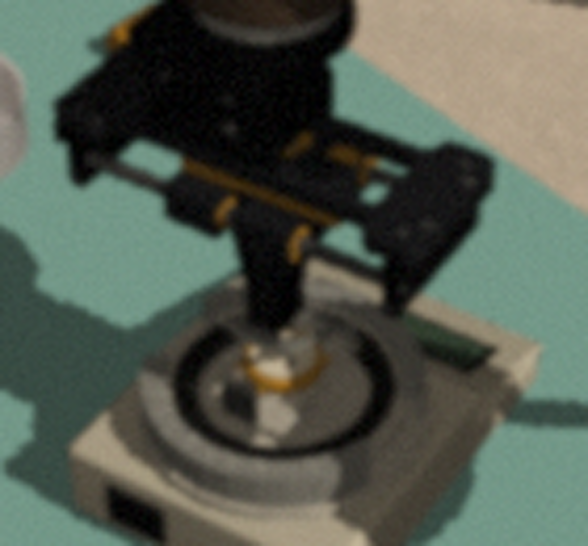

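The flap is swinging ahead of the fingertip, which is at crop (275,325). Next I'll continue down and press.

{"method": "drive_tool", "body": {"series": [1, -0.033, 0, 0.06, 0, 1, -0.02, 0, 0.06, 0, 1, -0.007, 0, 0.04, 0, 1, 0, 0, 0, 0]}}

```text
time_s: 4.95
tcp_pos: [0.553, 0.0452, 0.0638]
eef_rot: [[-0.95, -0.311, -0.001], [-0.311, 0.95, -0.0], [0.001, 0.0, -1.0]]
force: [-0.3, 0.1, 0.1]
opening: 0.001
grip_force: 0.0
```

{"method": "drive_tool", "body": {"series": [1, 0, 0, 0.01, 0, 1, 0, 0, 0.01, 0, 1, 0, 0, 0.01, 0, 1, 0, 0, 0, 0]}}

```text
time_s: 5.45
tcp_pos: [0.5536, 0.0452, 0.0618]
eef_rot: [[-0.95, -0.312, 0.001], [-0.312, 0.95, -0.0], [-0.001, -0.001, -1.0]]
force: [-3.4, 0.0, 8.5]
opening: 0.005
grip_force: 4.3
```

{"method": "drive_tool", "body": {"series": [1, 0, 0, 0.01, 0, 1, 0, 0, 0.01, 0, 1, 0, 0, 0, 0]}}

```text
time_s: 5.82
tcp_pos: [0.5538, 0.0452, 0.0614]
eef_rot: [[-0.95, -0.313, 0.002], [-0.313, 0.95, -0.001], [-0.002, -0.001, -1.0]]
force: [-8.3, 0.7, 21.5]
opening: 0.009
grip_force: 10.7
```

Run:
```python
from cell import vision
from h import *
import cv2
s=vision.read_camera("scene")
cv2.imwrite("pics/s4.png",cv2.resize(s["image"][240:320,250:350],None,fx=6,fy=6,interpolation=2)[...,::-1])
```

```text
(no output)
```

View pics/s4.png

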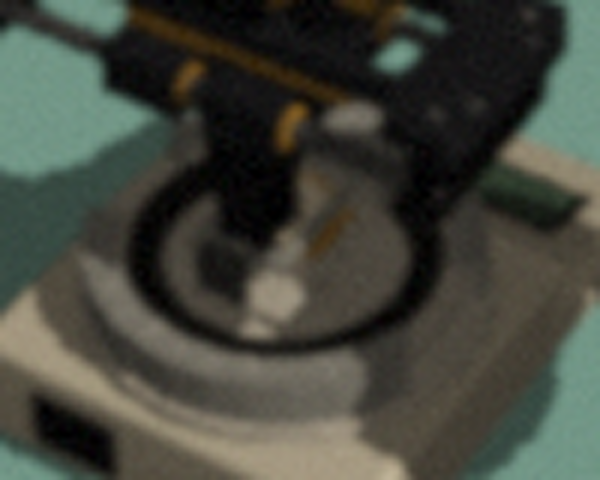

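The picture shows the fingers covering the flap end, with the lip post at crop (275,295) clear of them. I'll lift away to measure the flap.

{"method": "drive_tool", "body": {"series": [1, 0, 0, -0.2, 0, 1, 0, 0, -0.35, 0, 1, 0, 0, -0.35, 0, 1, 0.1, 0.38, -0.1, 0, 1, 0.1, 0.38, -0.1, 0, 0.3, 0, 0.38, 0, 0, 0, 0, 0.38, 0, 0, 0, 0, 0, 0, 0]}}

```text
time_s: 6.88
tcp_pos: [0.4527, 0.2556, 0.2221]
eef_rot: [[-0.949, -0.316, 0.0], [-0.316, 0.949, 0.001], [-0.0, 0.001, -1.0]]
force: [0.1, -0.7, 0.4]
opening: 0.261
grip_force: 0.0
```

Run:
```python
from cell import vision
from h import *
import cv2
u=np.array([.952,.306])
for n in("top","scene"):
    s=vision.read_camera(n); np.savez(n+"1.npz",**s); Q=cloud(s); ok=(s["depth"]>0)
    d=Q[...,:2]-[.539,.04]; a=d@u; b=d@[-u[1],u[0]]
    for r0 in range(-30,44,6):
        g=ok&(a>r0/1e3)&(a<(r0+6)/1e3)&(abs(b)<.017)&(Q[...,2]<.2)
        print(n,r0,g.sum(),np.percentile(Q[g][:,2],[10,50,90]).round(4) if g.sum() else "")
```

```text
top -30 51 [0.0924 0.0958 0.098 ]
top -24 39 [0.0924 0.0949 0.0973]
top -18 56 [0.0814 0.0907 0.0951]
top -12 49 [0.0888 0.0925 0.0964]
top -6 49 [0.0891 0.0923 0.0957]
top 0 48 [0.0887 0.0919 0.0958]
top 6 50 [0.089  0.0931 0.0978]
top 12 42 [0.0873 0.0919 0.0951]
top 18 56 [0.088  0.0944 0.0983]
top 24 50 [0.093  0.0961 0.0992]
top 30 42 [0.0812 0.0953 0.1002]
top 36 30 [0.0678 0.0973 0.1021]
top 42 33 [0.0674 0.0703 0.0733]
scene -30 61 [0.0813 0.0957 0.0987]
scene -24 42 [0.0645 0.0961 0.0981]
scene -18 29 [0.0608 0.093  0.0976]
scene -12 43 [0.0836 0.0931 0.097 ]
scene -6 36 [0.0775 0.093  0.0964]
scene 0 44 [0.0692 0.0933 0.0979]
scene 6 41 [0.0625 0.0937 0.0981]
scene 12 38 [0.0624 0.0937 0.0974]
scene 18 53 [0.0596 0.0956 0.098 ]
scene 24 89 [0.0602 0.0827 0.0977]
scene 30 43 [0.0605 0.0826 0.1003]
scene 36 88 [0.0816 0.0911 0.1023]
scene 42 32 [0.0715 0.0732 0.0744]
```

Run:
```python
from h import *
for n,f,box in(("top","top0.npz",(176,240,260,322)),("scene","scene1.npz",(255,315,260,335)),("scene0","scene0.npz",(255,315,260,335)),("top1","top1.npz",(176,240,260,322))):
    s=dict(np.load(f)); V=s["image"].max(-1); a,b,c_,d=box
    for th in(45,55,65):
        m=np.zeros((480,640),np.uint8); m[a:b,c_:d]=V[a:b,c_:d]<th
        k_,l,st,ce=cv2.connectedComponentsWithStats(m);k=1+st[1:,4].argmax()
        c,_=cv2.findContours((l==k).astype(np.uint8),0,1); c=cv2.convexHull(max(c,key=cv2.contourArea))[:,0]
        w=np.array([ray(s,u,.071)[:2] for u in c])*1000
        e=cv2.fitEllipse(w.astype(np.float32)); print(n,th,np.round(e[0],1),np.round(e[1],1),st[k].tolist())
# handle: dark pixels, side-consistent via top face depth
for f,box in(("top0.npz",(215,265,145,205)),("scene0.npz",(310,385,375,435))):
    s=dict(np.load(f)); Q=cloud(s);a,b,c_,d=box;V=s["image"].max(-1)
    g=np.zeros((480,640),bool); g[a:b,c_:d]=((V<60)&(s["depth"]>0))[a:b,c_:d]; g&=(Q[...,2]>.1)&(Q[...,2]<.112)
    p=Q[g]; print(f,len(p),p.mean(0).round(4),cv2.minAreaRect((p[:,:2]*1000).astype(np.float32)))
# rim/dome base check: bell walls? top flat z ~.065
```

```text
top 45 [540.1  40.9] [106.8 107.6] [264, 181, 53, 52, 711]
top 55 [540.1  41.1] [107.9 109. ] [264, 181, 53, 52, 813]
top 65 [540.   42.6] [109.2 114.2] [260, 180, 57, 54, 932]
scene 45 [536.8  38.1] [102.7 109.7] [272, 264, 53, 35, 448]
scene 55 [535.5  40.3] [104.8 146.4] [272, 256, 53, 50, 634]
scene 65 [525.5  42.2] [133.2 155.9] [272, 255, 63, 53, 1271]
scene0 45 [535.9  38.1] [106.5 109. ] [272, 262, 53, 37, 509]
scene0 55 [527.7  49.5] [132.3 138. ] [272, 261, 63, 47, 869]
scene0 65 [527.5  47.1] [131.4 150.8] [271, 260, 64, 49, 1140]
top1 45 [540.1  40.4] [106.2 107.8] [264, 181, 53, 51, 697]
top1 55 [539.8  40.5] [107.3 108.7] [264, 181, 53, 52, 789]
top1 65 [539.6  40.6] [108.9 111.5] [263, 181, 55, 52, 912]
top0.npz 196 [0.4782 0.2833 0.1046] ((477.71209716796875, 283.20269775390625), (59.603816986083984, 14.10088062286377), 16.77895164489746)
scene0.npz 224 [0.4815 0.2872 0.1061] ((479.0231018066406, 286.0910339355469), (61.088565826416016, 15.519227981567383), 17.027589797973633)
```

{"method": "drive_tool", "body": {"series": [0, -0.11, 0.063, 0, 0, 0, -0.11, 0.063, 0, 0, 0, 0, 0, 0.3, 0, 0, 0, 0, 0.3, 0, 0, 0, 0, 0.3, 0, 0, 0, 0, 0.2, 0, 0, 0, 0, 0, 0]}}

```text
time_s: 7.85
tcp_pos: [0.4785, 0.2781, 0.0549]
eef_rot: [[-0.951, -0.309, -0.004], [-0.309, 0.951, -0.004], [0.005, -0.003, -1.0]]
force: [0.1, 0.2, -0.5]
opening: 0.988
grip_force: 0.0
```

Run:
```python
from cell import vision
from h import *
import cv2
s=vision.read_camera("scene")
cv2.imwrite("pics/s5.png",cv2.resize(s["image"][260:400,340:480],None,fx=4.2,fy=4.2,interpolation=2)[...,::-1])
```

```text
(no output)
```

View pics/s5.png

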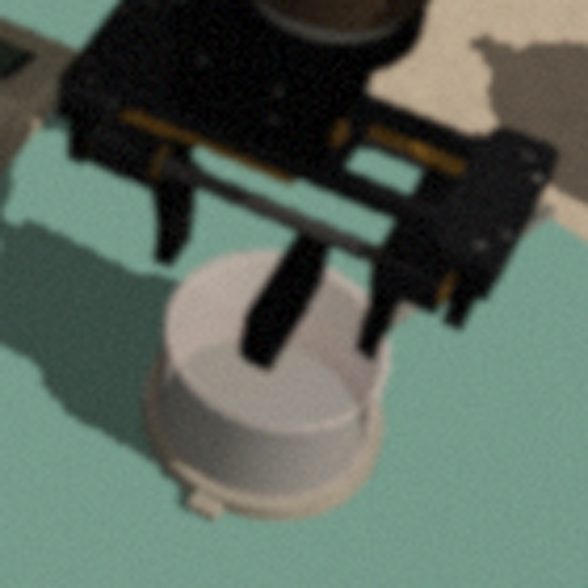

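The fingers straddle the handle bar, at crop (285,300), from both sides. Descending and closing.

{"method": "drive_tool", "body": {"series": [0, -0.01, 0.03, 0.06, 0, 0, 0, 0, 0.06, 0, 1, 0, 0, 0, 0, 1, 0, 0, 0, 0, 1, 0, 0, 0, 0, 1, 0, 0, 0, 0, 1, 0, 0, 0, 0, 1, 0, 0, 0, 0], "newtons": 55}}

```text
time_s: 8.9
tcp_pos: [0.4794, 0.2856, 0.0391]
eef_rot: [[-0.95, -0.311, 0.0], [-0.311, 0.95, 0.0], [-0.0, 0.0, -1.0]]
force: [0.1, 0.0, -0.5]
opening: 0.405
grip_force: 0.0
```

{"method": "drive_tool", "body": {"series": [1, 0, 0, 0, 0, 1, 0, 0, 0, 0, 1, 0, 0, 0, 0, 1, 0, 0, 0, 0]}}

```text
time_s: 9.4
tcp_pos: [0.4794, 0.2855, 0.039]
eef_rot: [[-0.95, -0.311, -0.0], [-0.311, 0.95, -0.0], [0.0, -0.0, -1.0]]
force: [-0.4, 0.2, -0.1]
opening: 0.177
grip_force: 54.9
```

{"method": "drive_tool", "body": {"series": [1, 0, 0, -0.2, 0, 1, 0, 0, -0.3, 0, 1, 0, 0, -0.3, 0, 1, 0, 0, -0.07, 0, 1, 0, 0, 0, 0]}}

```text
time_s: 10.02
tcp_pos: [0.4788, 0.2854, 0.1689]
eef_rot: [[-0.95, -0.311, -0.001], [-0.311, 0.95, 0.0], [0.001, 0.001, -1.0]]
force: [0.3, 0.8, -3.2]
opening: 0.18
grip_force: 54.9
```

{"method": "drive_tool", "body": {"series": [1, 0, 0, 0, -0.0498, 1, 0, 0, 0, -0.0498, 1, 0, 0, 0, -0.0498, 1, 0, 0, 0, -0.0498, 1, 0, 0, 0, -0.0498, 1, 0, 0, 0, -0.0498, 1, 0, 0, 0, -0.0498, 1, 0, 0, 0, -0.0498, 1, 0, 0, 0, -0.0498, 1, 0, 0, 0, -0.0498]}}

```text
time_s: 11.28
tcp_pos: [0.4779, 0.2845, 0.1664]
eef_rot: [[0.31, -0.951, -0.005], [-0.951, -0.31, -0.004], [0.002, 0.006, -1.0]]
force: [-0.8, -0.5, -3.1]
opening: 0.184
grip_force: 54.9
```

{"method": "drive_tool", "body": {"series": [1, 0, 0, 0, 0]}}

```text
time_s: 11.4
tcp_pos: [0.4782, 0.2846, 0.1669]
eef_rot: [[0.303, -0.953, -0.004], [-0.953, -0.303, -0.003], [0.002, 0.005, -1.0]]
force: [0.2, 0.3, -2.2]
opening: 0.177
grip_force: 54.9
```

{"method": "drive_tool", "body": {"series": [1, 0.279, 0.018, 0, 0, 1, 0.279, 0.018, 0, 0, 1, 0.279, 0.018, 0, 0, 1, 0.279, 0.018, 0, 0, 1, 0.279, 0.018, 0, 0, 1, 0.279, 0.018, 0, 0, 1, 0, 0, 0, 0, 1, 0, 0, 0, 0, 1, 0, 0, 0, 0]}}

```text
time_s: 12.52
tcp_pos: [0.5404, 0.0423, 0.1691]
eef_rot: [[0.306, -0.952, -0.001], [-0.952, -0.306, -0.0], [-0.0, 0.001, -1.0]]
force: [-0.8, 0.5, -2.8]
opening: 0.18
grip_force: 54.9
```

Run:
```python
from cell import vision,readout
from h import *
import cv2
o=readout.get_obs(); p=o["tcp_pos"]; print(p,np.round(o["eef_rot"],3).tolist())
for n in("top","scene"):
    s=vision.read_camera(n); np.savez(n+"2.npz",**s)
    zb=p[2]+.036-.0683; print(n,"bell bottom z est",zb,proj(s,[.5392,.0402,zb]))
    for q in proj(s,[[.5392+.063*np.cos(a),.0402+.063*np.sin(a),zb+.004] for a in np.radians([107.8,-72.2])]): print(q.round(1))
cv2.imwrite("pics/s6.png",cv2.resize(s["image"][190:340,215:375],None,fx=4,fy=4,interpolation=2)[...,::-1])
```

```text
[0.5403573  0.04233213 0.16914069] [[0.306, -0.952, -0.001], [-0.952, -0.306, -0.0], [-0.0, 0.001, -1.0]]
top bell bottom z est 0.1368406860610229 [288.56325642 202.31610265]
[258.  212.4]
[318.9 191.7]
scene bell bottom z est 0.1368406860610229 [296.86346694 257.98183495]
[324.1 268.1]
[270.9 245.4]
```

View pics/s6.png

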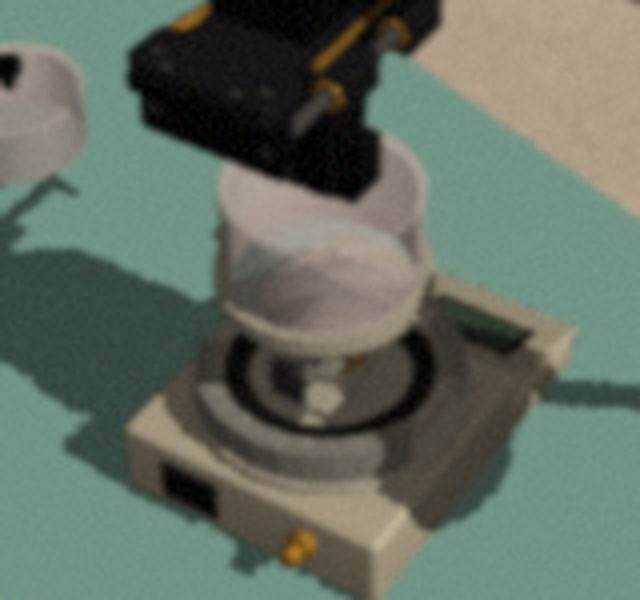

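The scene view shows the bell upright above the tester, with its rim's front edge at crop (320,355). For its centre I'll fit a circle to its depth points.

Run:
```python
from h import *
from scipy.optimize import least_squares
for n in("top","scene"):
    s=dict(np.load(n+"2.npz")); Q=cloud(s); d=np.hypot(Q[...,0]-.54,Q[...,1]-.042)
    ok=(s["depth"]>0)&(d<.075)&(Q[...,2]>.12)&(Q[...,2]<.19)&(s["image"].max(-1)>60)
    p=Q[ok]; print(n,len(p),np.percentile(p[:,2],[1,5,50,95]).round(4))
    w=p[(p[:,2]>.148)&(p[:,2]<.19)]
    r=np.hypot(w[:,0]-.54,w[:,1]-.042); w=w[(r>.04)&(r<.06)]
    f=least_squares(lambda c:np.hypot(w[:,0]-c[0],w[:,1]-c[1])-.05,[.54,.04],loss="soft_l1",f_scale=.002); print("wall",len(w),f.x.round(4),f.cost)
    r=p[(p[:,2]>.13)&(p[:,2]<.147)]
    rr=np.hypot(r[:,0]-.54,r[:,1]-.042); e=r[(rr>.045)&(rr<.062)]
    if len(e)>10:
        f=least_squares(lambda c:np.hypot(e[:,0]-c[0],e[:,1]-c[1])-.055,[.54,.04],loss="soft_l1",f_scale=.002); print("rim",len(e),f.x.round(4),np.median(e[:,2]))
    # lugs
    L=p[(p[:,2]>.13)&(p[:,2]<.15)]; rr=np.hypot(L[:,0]-.54,L[:,1]-.042); L=L[(rr>.058)&(rr<.068)]; print("lug",len(L),L[:6].round(3).tolist())
```

```text
top 228 [0.1341 0.138  0.1421 0.1873]
wall 45 [0.5424 0.0408] 2.9912482619495973e-05
rim 168 [0.5462 0.0423] 0.1414594695203315
lug 37 [[0.566, -0.014, 0.139], [0.566, -0.016, 0.14], [0.564, -0.012, 0.139], [0.564, -0.014, 0.14], [0.563, -0.016, 0.143], [0.564, -0.018, 0.142]]
scene 1279 [0.1358 0.1383 0.1577 0.1869]
wall 826 [0.5417 0.0398] 0.00036299931724266364
rim 430 [0.5406 0.0387] 0.14317671301967505
lug 17 [[0.566, -0.016, 0.144], [0.566, -0.015, 0.141], [0.567, -0.015, 0.139], [0.52, 0.097, 0.141], [0.519, 0.099, 0.142], [0.523, 0.098, 0.141]]
```

{"method": "drive_tool", "body": {"series": [1, 0, 0.017, 0.1, 0, 1, 0, 0, 0.1, 0, 1, 0, 0, 0.1, 0, 1, 0, 0, 0.07, 0, 1, 0, 0, 0, 0, 1, 0, 0, 0, 0]}}

```text
time_s: 13.38
tcp_pos: [0.5387, 0.0407, 0.1144]
eef_rot: [[0.306, -0.952, 0.001], [-0.952, -0.306, -0.0], [0.0, -0.001, -1.0]]
force: [-0.0, -0.0, -2.4]
opening: 0.176
grip_force: 54.9
```

{"method": "drive_tool", "body": {"series": [1, 0, 0, 0.02, 0, 1, 0, 0, 0.02, 0, 1, 0, 0, 0.013, 0, 1, 0, 0, 0, 0]}}

```text
time_s: 13.88
tcp_pos: [0.5389, 0.041, 0.1068]
eef_rot: [[0.306, -0.952, 0.001], [-0.952, -0.306, 0.0], [0.0, -0.002, -1.0]]
force: [0.0, 2.1, 2.4]
opening: 0.181
grip_force: 54.9
```

{"method": "drive_tool", "body": {"series": [1, 0, 0, 0.013, 0, 1, 0, 0, 0, 0, 1, 0, 0, 0, 0]}}

```text
time_s: 14.25
tcp_pos: [0.5388, 0.041, 0.1046]
eef_rot: [[0.306, -0.952, 0.001], [-0.952, -0.306, 0.0], [0.0, -0.001, -1.0]]
force: [-0.3, 2.1, 4.9]
opening: 0.181
grip_force: 54.9
```

{"method": "drive_tool", "body": {"series": [1, -0.007, 0, 0, 0, 1, 0, 0, 0, 0, 1, 0, 0, 0, 0]}}

```text
time_s: 14.62
tcp_pos: [0.5384, 0.0416, 0.1044]
eef_rot: [[0.306, -0.952, 0.001], [-0.952, -0.306, -0.0], [0.001, -0.001, -1.0]]
force: [1.2, 0.3, 4.7]
opening: 0.179
grip_force: 54.9
```

Run:
```python
from cell import vision,readout
from h import *
from scipy.optimize import least_squares
for n in("top","scene"):
    s=vision.read_camera(n); Q=cloud(s); d=np.hypot(Q[...,0]-.54,Q[...,1]-.041)
    ok=(s["depth"]>0)&(s["image"].max(-1)>60)
    w=Q[ok&(d>.04)&(d<.06)&(Q[...,2]>.086)&(Q[...,2]<.13)]
    f=least_squares(lambda c:np.hypot(w[:,0]-c[0],w[:,1]-c[1])-.05,[.54,.04],loss="soft_l1",f_scale=.002); print(n,"wall",len(w),f.x.round(4))
    for a in range(0,360,20):
        A=np.degrees(np.arctan2(Q[...,1]-.0405,Q[...,0]-.5395))%360
        g=Q[ok&(abs(A-a)<10)&(d>.04)&(d<.075)&(Q[...,2]>.05)&(Q[...,2]<.1)]
        dd=np.hypot(g[:,0]-.5395,g[:,1]-.0405)
        print(a,[ (round(float(np.median(g[(dd>r)&(dd<r+.005)][:,2])),4) if ((dd>r)&(dd<r+.005)).sum()>2 else None) for r in (.045,.05,.055,.06,.065)])
```

```text
top wall 153 [0.5424 0.0425]
0 [None, None, None, None, None]
20 [None, None, None, None, None]
40 [None, None, None, None, None]
60 [None, None, None, None, None]
80 [None, None, None, None, None]
100 [None, 0.0764, 0.0741, 0.0621, 0.059]
120 [0.078, 0.0744, 0.0658, 0.0646, 0.0597]
140 [None, 0.0759, 0.0728, 0.079, 0.078]
160 [None, None, 0.077, 0.0787, 0.0769]
180 [0.0832, None, None, None, None]
200 [None, None, None, None, None]
220 [None, None, None, None, None]
240 [None, 0.0774, 0.0781, 0.0773, 0.0771]
260 [None, 0.0772, 0.0756, 0.0784, 0.0762]
280 [None, 0.0769, 0.0736, 0.0676, 0.059]
300 [None, 0.0805, 0.0764, 0.0658, 0.0607]
320 [None, None, 0.0792, 0.0783, 0.0779]
340 [None, None, None, None, None]
scene wall 775 [0.5398 0.0385]
0 [0.0887, 0.0841, 0.0785, 0.0801, 0.0774]
20 [0.0892, 0.0794, 0.0791, 0.0796, 0.0771]
40 [0.0902, 0.0802, 0.0798, 0.0796, 0.0708]
60 [0.0889, 0.0792, 0.0797, 0.0796, 0.0735]
80 [0.0881, 0.0788, 0.0784, 0.0801, 0.0693]
100 [0.0887, 0.0773, 0.0758, 0.0653, 0.0605]
120 [0.0851, 0.0785, 0.0678, 0.0639, 0.0618]
140 [0.0791, 0.078, 0.0684, 0.0587, 0.0795]
160 [None, 0.0798, 0.0667, None, None]
180 [None, None, 0.0793, 0.0682, 0.0807]
200 [None, None, None, None, None]
220 [None, None, None, None, None]
240 [None, None, None, None, None]
260 [None, None, None, None, None]
280 [None, None, None, None, 0.0609]
300 [None, None, 0.0796, 0.0761, 0.0768]
320 [None, 0.0802, 0.0791, None, 0.0811]
340 [None, 0.0811, 0.0789, 0.0798, 0.0799]
```

{"method": "drive_tool", "body": {"series": [1, 0, 0, 0.012, 0, 1, 0, 0, 0.012, 0, 1, 0, 0, 0.01, 0, 1, 0, 0, 0, 0, 1, 0, 0, 0, 0]}}

```text
time_s: 15.35
tcp_pos: [0.5385, 0.0418, 0.0998]
eef_rot: [[0.306, -0.952, 0.001], [-0.952, -0.306, -0.0], [0.001, -0.001, -1.0]]
force: [0.3, 0.2, 7.4]
opening: 0.18
grip_force: 54.9
```

{"method": "drive_tool", "body": {"series": [1, 0, 0, 0, 0.04, 1, 0, 0, 0, 0.04, 1, 0, 0, 0, 0.04, 1, 0, 0, 0, 0]}}

```text
time_s: 15.85
tcp_pos: [0.5392, 0.0418, 0.1001]
eef_rot: [[-0.066, -0.998, 0.003], [-0.998, 0.066, -0.0], [0.0, -0.003, -1.0]]
force: [1.1, 0.1, 7.7]
opening: 0.176
grip_force: 54.9
```

{"method": "drive_tool", "body": {"series": [1, 0, 0, 0, 0.04, 1, 0, 0, 0, 0.04, 1, 0, 0, 0, 0.04, 1, 0, 0, 0, 0.04, 1, 0, 0, 0, 0.04, 1, 0, 0, 0, 0.04, 1, 0, 0, 0, 0.04, 1, 0, 0, 0, 0.04, 1, 0, 0, 0, 0]}}

```text
time_s: 16.98
tcp_pos: [0.5396, 0.0414, 0.1003]
eef_rot: [[-0.878, -0.479, 0.003], [-0.479, 0.878, -0.001], [-0.003, -0.002, -1.0]]
force: [3.7, -1.4, 7.1]
opening: 0.182
grip_force: 54.9
```

```bash
python3 -c "
from cell import readout;o=readout.get_obs();print(o['torque'],o['force'],o['joint_pos'])"
```

```text
[-0.8493773  -0.59503472  0.14501816] [ 3.73065222 -1.43450241  7.06214388] [ 0.37748212  0.32362886 -0.32533858  0.00238715 -0.91897361 -1.45029426]
```

{"method": "drive_tool", "body": {"series": [1, 0, 0, 0, 0.03, 1, 0, 0, 0, 0.03, 1, 0, 0, 0, 0, 1, 0, 0, 0, 0]}}

```text
time_s: 17.48
tcp_pos: [0.5394, 0.0413, 0.1002]
eef_rot: [[-0.952, -0.306, 0.003], [-0.306, 0.952, -0.001], [-0.003, -0.001, -1.0]]
force: [2.4, -1.8, 6.4]
opening: 0.178
grip_force: 54.9
```

```bash
python3 -c "
from cell import readout;o=readout.get_obs();print(o['torque'],o['force'],o['joint_pos'])"
```

```text
[-0.80544669 -0.59701249  0.15566776] [ 2.36518207 -1.83032722  6.42648181] [ 0.37741358  0.3236162  -0.32561785  0.00207061 -0.91897646 -1.63799241]
```

{"method": "drive_tool", "body": {"series": [1, 0, 0, 0, 0.015, 1, 0, 0, 0, 0, 1, 0, 0, 0, 0]}}

```text
time_s: 17.85
tcp_pos: [0.5392, 0.0415, 0.1]
eef_rot: [[-0.965, -0.261, 0.003], [-0.261, 0.965, -0.0], [-0.002, -0.001, -1.0]]
force: [1.5, -1.6, 6.6]
opening: 0.181
grip_force: 54.9
```

```bash
python3 -c "
from cell import readout;o=readout.get_obs();print(o['torque'],o['force'],o['joint_pos'])"
```

```text
[-0.46295914 -0.4459502   0.15832696] [ 1.52069118 -1.5603838   6.56475028] [ 3.77646595e-01  3.23619479e-01 -3.25794169e-01  1.50211621e-03
 -9.19143056e-01 -1.68512432e+00]
```

{"method": "drive_tool", "body": {"series": [1, 0, 0, 0, 0.015, 1, 0, 0, 0, 0, 1, 0, 0, 0, 0]}}

```text
time_s: 18.23
tcp_pos: [0.539, 0.0412, 0.1]
eef_rot: [[-0.976, -0.216, 0.002], [-0.216, 0.976, -0.001], [-0.002, -0.001, -1.0]]
force: [1.7, -1.4, 7.1]
opening: 0.18
grip_force: 55.0
```

```bash
python3 -c "
from cell import readout;o=readout.get_obs();print(o['torque'],o['force'],o['joint_pos'])"
```

```text
[-0.85454533 -0.39939452  0.13815906] [ 1.67719278 -1.36038294  7.14539107] [ 0.37747975  0.32358161 -0.32603746  0.00201978 -0.91953176 -1.73213427]
```

Run:
```python
from cell import vision
from h import *
s=vision.read_camera("scene"); np.savez("scene3.npz",**s); Q=cloud(s); c=np.array([.539,.041]); d=Q[...,:2]-c
ok=(s["depth"]>0)&(s["image"].max(-1)<60)&(Q[...,2]>.13)&(Q[...,2]<.172)&(np.hypot(d[...,0],d[...,1])<.045)
p=Q[ok]; print(len(p))
for x0 in np.arange(-.04,.045,.005):
    g=p[(p[:,0]-c[0]>x0)&(p[:,0]-c[0]<x0+.005)]
    if len(g)>2: print(round(x0,3),len(g),np.percentile(g[:,1]-c[1],[5,50,95]).round(4),np.median(g[:,2]).round(3))
t=p[(p[:,2]>.155)&(p[:,0]-c[0]>.012)]; print(len(t),cv2.minAreaRect((t[:,:2]*1000).astype(np.float32)))
```

```text
322
-0.03 3 [0.0028 0.0029 0.0029] 0.146
-0.015 11 [0.0133 0.0154 0.0178] 0.155
-0.01 14 [0.015  0.0162 0.0183] 0.153
-0.005 19 [0.0158 0.0176 0.0197] 0.152
-0.0 19 [-0.0055  0.0174  0.0208] 0.161
0.005 83 [-0.0054  0.0128  0.0198] 0.16
0.01 50 [-0.0105  0.0092  0.0119] 0.165
0.015 37 [-0.009   0.0094  0.0127] 0.165
0.02 37 [0.0008 0.0122 0.0141] 0.162
0.025 47 [0.0029 0.0069 0.0131] 0.156
95 ((555.8045043945312, 43.31043243408203), (28.75101661682129, 15.587183952331543), 51.228477478027344)
```

{"method": "drive_tool", "body": {"series": [1, 0, 0, 0, 0.015, 1, 0, 0, 0, 0, 1, 0, 0, 0, 0]}}

```text
time_s: 18.65
tcp_pos: [0.5392, 0.0409, 0.1001]
eef_rot: [[-0.986, -0.17, 0.002], [-0.17, 0.986, -0.002], [-0.002, -0.002, -1.0]]
force: [1.9, -3.3, 6.8]
opening: 0.18
grip_force: 55.0
```

Run:
```python
from cell import vision,readout
from h import *
o=readout.get_obs();print(o['torque'],o['force'],o['tau'])
A=dict(np.load("scene3.npz"))
s=vision.read_camera("scene"); np.savez("scene4.npz",**s)
c=np.array([.539,.041])
for S in(A,s):
    Q=cloud(S); d=Q[...,:2]-c
    ok=(S["depth"]>0)&(S["image"].max(-1)<60)&(Q[...,2]>.134)&(Q[...,2]<.172)&(np.hypot(*np.moveaxis(d,-1,0))<.04)&(d[...,0]>.011)
    p=Q[ok]; r=d[ok]@[.97,.24]; e=p[r>.024]; print(len(p),len(e),(e.mean(0)[:2]-c).round(4),np.degrees(np.arctan2(*(e.mean(0)[:2]-c)[::-1])))
    px=np.argwhere(ok)[:,::-1]; print(px.mean(0),px.min(0),px.max(0))
```

```text
[-1.33758622 -0.65877739  0.23320888] [ 1.86529539 -3.31166851  6.84778841] [  1.69635706 -29.69618261  13.24468821   1.2993994   -0.19856048
  -0.22331516]
155 69 [0.0259 0.0089] 18.976241827082614
[291.01290323 256.39354839] [287 246] [296 265]
164 70 [0.0264 0.0071] 15.103733271787576
[290.6097561 256.1402439] [286 245] [296 265]
```

{"method": "drive_tool", "body": {"series": [1, 0, 0, 0, 0.006, 1, 0, 0, 0, 0, 1, 0, 0, 0, 0, 1, 0, 0, 0, 0]}}

```text
time_s: 19.2
tcp_pos: [0.5394, 0.0414, 0.1002]
eef_rot: [[-0.989, -0.151, 0.003], [-0.151, 0.989, -0.0], [-0.003, -0.001, -1.0]]
force: [2.5, -2.6, 6.7]
opening: 0.179
grip_force: 54.9
```

Run:
```python
from cell import vision,readout
from h import *
from scipy.optimize import least_squares
o=readout.get_obs();print(o['torque'],o['force'])
for n in("top","scene"):
    s=vision.read_camera(n); Q=cloud(s); d=np.hypot(Q[...,0]-.54,Q[...,1]-.041); ok=(s["depth"]>0)&(s["image"].max(-1)>60)
    w=Q[ok&(d>.04)&(d<.06)&(Q[...,2]>.082)&(Q[...,2]<.122)]
    f=least_squares(lambda c:np.hypot(w[:,0]-c[0],w[:,1]-c[1])-.05,[.54,.04],loss="soft_l1",f_scale=.002); print(n,"wall",len(w),f.x.round(4))
    for a in(20,107,287):  # lugs gone from mouths?
        A=np.degrees(np.arctan2(Q[...,1]-.0405,Q[...,0]-.5395)); A=(A-a+180)%360-180
        g=Q[ok&(abs(A)<8)&(d>.057)&(d<.063)&(Q[...,2]<.1)]; print(a,len(g),np.median(g[:,2]).round(4) if len(g) else "")
```

```text
[-0.77823132 -0.59899774  0.14192646] [ 2.54283558 -2.63234793  6.71995608]
top wall 79 [0.5382 0.0413]
20 0 
107 7 0.064
287 0 
scene wall 684 [0.5371 0.0407]
20 19 0.0796
107 23 0.0625
287 4 0.0625
```

Run:
```python
from cell import vision,readout
from h import *
c=np.array([.539,.041])
def an(S):
    Q=cloud(S); d=Q[...,:2]-c
    ok=(S["depth"]>0)&(S["image"].max(-1)<60)&(Q[...,2]>.137)&(Q[...,2]<.170)&(np.hypot(*np.moveaxis(d,-1,0))<.04)&(d[...,0]>.011)
    p=d[ok]; r=p@[.97,.24]; e=p[r>.024].mean(0)
    f=[]
    for x0 in np.arange(.011,.024,.002):
        g=p[(p[:,0]>x0)&(p[:,0]<x0+.004)]
        f.append(np.percentile(g[:,1],85))
    k=np.polyfit(np.arange(.011,.024,.002)+.002,f,1)
    return e.round(4),np.degrees(np.arctan2(e[1],e[0])).round(1),np.degrees(np.arctan(k[0])).round(1)
print(an(dict(np.load("scene3.npz"))),an(dict(np.load("scene4.npz"))))
for i in range(4):
    s=vision.read_camera("scene"); o=readout.get_obs(); print(an(s),o["torque"][2].round(3),o["tau"][5].round(3))
```

```text
(array([0.0259, 0.0089]), np.float64(19.0), np.float64(10.2)) (array([0.0264, 0.0072]), np.float64(15.2), np.float64(5.6))
(array([0.0263, 0.0076]), np.float64(16.1), np.float64(6.1)) 0.084 -0.165
(array([0.0264, 0.0075]), np.float64(15.9), np.float64(6.8)) 0.172 -0.165
(array([0.0266, 0.0074]), np.float64(15.5), np.float64(7.9)) 0.15 -0.165
(array([0.0261, 0.0075]), np.float64(16.0), np.float64(3.1)) 0.121 -0.165
```

{"method": "drive_tool", "body": {"series": [1, 0, 0, 0, -0.01, 1, 0, 0, 0, 0, 1, 0, 0, 0, 0, 1, 0, 0, 0, 0]}}

```text
time_s: 20.0
tcp_pos: [0.5394, 0.0414, 0.1002]
eef_rot: [[-0.983, -0.182, 0.003], [-0.182, 0.983, -0.0], [-0.003, -0.001, -1.0]]
force: [1.6, -2.2, 7.5]
opening: 0.18
grip_force: 54.9
```

Run:
```python
from cell import readout,job
o=readout.get_obs(); print(o["tau"][5],o["torque"],o["force"],o["grip_force"],o["eef_rot"][1])
print(job.close_job())
```

```text
-0.16303947195410728 [-0.71500973 -0.59231109  0.23308475] [ 1.55010808 -2.15225053  7.52211534] 54.94665197096765 [-1.81673009e-01  9.83358884e-01 -4.71459491e-04]
the job is handed in; nothing more can be done
None
```

I handed in the job at 20 s with the flap latched and the bell pressed under the claws, turned home and still gripped at 55 N; no verdict came back, and I inferred that the turn reached its stop from torque and camera readings.

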